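# Green test tile from the rack to the display stand

### The job

In the pottery studio, take the green glaze test tile by its top edge, slide it straight up out of the slotted wooden rack, and stand it upright in the wide slot of the pale wooden stand. Lower it to the bottom of the slot before letting go. Leave the white and the terracotta tile standing in their slots.

Things in the scene. Friction and masses are not known exactly. Their poses are not given: they have to be found in the camera images.
- green_tile_center (a point): Green glazed ceramic tile, 100 mm wide (its x), 10 mm thick (y), 110 mm tall (z), 0.2 kg, upright in one of the three parallel slots, 70 mm apart, of a fixed dark wooden rack (128 x 236 mm, 45 mm high, slot floors 10 mm above the table): top edge 120 mm above the table, 75 mm stands free. Which tile is in which slot varies. This point: its centre, 55 mm below its top edge. It clears the rack 35 mm up.
- white_tile_center (a point): White glazed tile, a bystander the same size and shape as the green one, in another slot of the same rack, to be left standing. This point is its centre, 55 mm below its upper edge; axes as for the green tile. Its slot is 16 mm wide and 108 mm long, closed at the ends.
- terracotta_tile_center (a point): Terracotta (red-brown) glazed tile, a bystander the same size and shape as the green one, in another slot of the same rack, to be left standing. This point is its centre, 55 mm below its upper edge; axes as for the green tile. Its slot is 16 mm wide and 108 mm long, closed at the ends.
- stand: Pale wooden stand fixed to the table, 154 mm (its x) x 90 mm (y), one slot along its x: 26 mm wide, 130 mm long, closed at the ends, floor 10 mm above the table, walls to 50 mm, then flared lips that widen the mouth to 45 mm at 60 mm height. Origin: its underside, at table height, under the middle of the slot; z up. A seated tile has its centre 65 mm up and may lean 18 degrees.
Mind the look-alikes: they are no part of the job. What is shaped like the part that bears green_tile_center but blue or yellow is not meant.

How it is judged:
By the outcome, as a careful person would: the job done as asked, in the order asked, and still so for the second after the job is handed in, with the robot touching nothing.
It also fails if it takes over 40 s, if anything falls off the work surface, if the arm or the gripper's body presses on something with over 40 N, if the wrist force passes 120 N, or if a joint passes its speed limit or range.

### The arm

A 7-joint arm with a two-finger parallel gripper is mounted at the origin on the work surface. World frame = base frame: x ahead of the robot, y to its left, z up, the work surface at z = 0. Lengths are in m, angles in rad, forces in N, time in s.
With the tool pointing down it reaches from about 0.35 to 0.9 m from the base axis. Payload 8.1 kg.
Tool frame: the origin (TCP) lies between the finger pads; the fingertips stand 11 mm ahead of it and the grasp point (between the pads) lies 8 mm behind it; z points along the fingers, y is the line along which they close (so a half turn about z gives the same grasp; the last joint's range is limited). The gripper opens to 92 mm and grips with 3 to 60 N. Pads are 19 mm wide; open, the fingers measure 130 mm over their backs; the gripper's body (75 mm by 190 mm) begins 47 mm behind the grasp point.
Start: joints at [1.09, 0.434, 0.025, 1.573, -0.012, 1.134, -0.075], TCP at [0.231, -0.581, 0.238] pointing down, gripper open.
Joint ranges: [-2.62, 2.62], [-0.44, 2.09], [-1.27, 1.32], [0.08, 2.57], [-1.32, 4.46], [0.12, 2], [-2.74, 2.74]. Speed limits (rad/s): [2.22, 2.22, 3.01, 3.01, 3.14, 3.14, 3.14].

### API

Orientations are given as a rotation vector (axis times angle).
In Python, from cell import observe, get_image, camera_params, sign_off gives the robot as it stands.
- The arm moves only by the shell command python3 -m pendant 'ROWS' [FORCE]. ROWS is JSON, one flat list of numbers, 7 for each row, row after row: the shift along the tool's x, y, z in m, then the turn, a rotation vector about the tool's x, y, z in rad, then the finger opening in m, from 0 to 0.0918. In form: [dx, dy, dz, rx, ry, rz, jaw, dx, dy, dz, rx, ry, rz, jaw, ...]. A call has 1 to 10 rows; each row shifts and turns the commanded pose from where the row before left it, along the tool's axes as they then stand; what a row does not reach is not made up. A row lasts 1/8 s, in which the tool goes at most 62.5 mm and 10.7 degrees, less where a joint would pass 70% of its speed; a pose out of reach is approached as far as the arm can. A call is refused whole if a number of a shift passes 0.0625 or a number of a turn 0.188, either way. A call with a gripper value outside its range is refused whole. The fingers move at their own pace and stop on an object; FORCE is the grip in N (left out, the last holds). Time passes only in rows, so rows that do not move let the fingers close. It gives the time, the measured TCP pose, the force, the opening and the grip force at its end, in the units of the state.
- observe(): the state, without advancing time (a new reading comes with each control period).
- get_image(name): name is "side" or "top" or "wrist"; returns the picture (400x640x3 uint8, red, green, blue); there is no depth.
- camera_params(name): a dict with "intrinsics" (3x3 intrinsics, pixels), "dist" ([k1, k2, p1, p2, k3] as OpenCV has them; the pictures are not rectified), "eye" and "rotation" of the camera in the world; the wrist camera has in their place "T_tool_cam" (4x4, takes a point from camera to tool coordinates, whose origin is the TCP and whose axes are the flange's). Camera axes: x right, y down, z forward; pixel columns grow to the right and rows downward; lengths in m; the calibration is good to about 2 mm. A picture is of the moment at which its call begins: read the wrist's pose just before it. camera_params takes no time and is no camera call.
- sign_off(): hands the job in; it is judged then, once.
The state is a dict: "clock": time; "joints": joint angles; "dq": joint speeds; "joint_efforts": joint torques, N m; "position": TCP position; "ee_rot": TCP orientation; "force": force on the tool from outside, world axes, zero at the start; "ft_torque": the same for the moment, N m; "width": opening from 0.0 (shut) to 1.0 (fully open); "gripper_force": force on a finger pad.
Only numpy, scipy, OpenCV 4.12 (cv2) and the standard library are available. Lean on these libraries where they do the work, as an engineer would, in place of code of your own. Each camera call takes 0.05 s, during which the arm holds its last target. There are 200 camera calls.

## Working session

There is one attempt and no reset: what is moved stays moved. The work goes in short steps, Python scripts to look and compute and a shell command to move; the robot and the scene stay as the last step left them, time stands still between calls to the robot, and variables do not carry over. Pictures are saved under pics/ and viewed, at most 10 in all, crops included, and the job is handed in when it is done.

```bash
mkdir -p pics; cat > h.py <<'E'
import numpy as np, cv2
from cell import observe, get_image, camera_params
from scipy.spatial.transform import Rotation as R
def snap(n,f):
    s=observe(); im=get_image(n); cv2.imwrite('pics/'+f,im[:,:,::-1]); return s,im
def cam(n,s=None):
    p=camera_params(n)
    K=np.array(p['intrinsics']);d=np.array(p['dist'])
    if n=='wrist':
        T=np.eye(4);T[:3,:3]=R.from_rotvec(s['ee_rot']).as_matrix();T[:3,3]=s['position']
        T=T@np.array(p['T_tool_cam']); return K,d,T[:3,3],T[:3,:3]
    return K,d,np.array(p['eye']),np.array(p['rotation']).reshape(3,3)
def toz(c,px,z):
    K,d,e,Rm=c
    u=cv2.undistortPoints(np.array(px,float).reshape(-1,1,2),K,d).reshape(-1,2)
    v=np.c_[u,np.ones(len(u))]@Rm.T
    return e+v*((z-e[2])/v[:,2])[:,None]
def proj(c,P):
    K,d,e,Rm=c
    q=(np.array(P,float).reshape(-1,3)-e)@Rm
    return cv2.projectPoints(q,np.zeros(3),np.zeros(3),K,d)[0].reshape(-1,2)
E
python3 - <<'E'
from h import *
for n in('top','side'):
    s,im=snap(n,n+'1.png'); c=cam(n); print(n,c[2],c[3].round(3).tolist())
print(s)
print(camera_params('wrist'))
E
```

```text
Traceback (most recent call last):
  File "h.py", line 12, in cam
    return K,d,np.array(p['eye']),np.array(p['rotation']).reshape(3,3)
                                  ~~~~~~~~~~~~~~~~~~~~~~~~~~~~~~~^^^^^
ValueError: cannot reshape array of size 3 into shape (3,3)
```

View pics/top1.png

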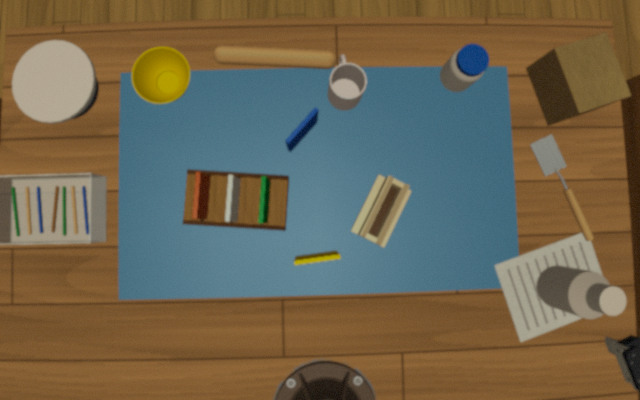

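The top view shows the rack with terracotta (201,195), white (232,198) and green (264,200), and the stand at (383,211). Possible mix-ups: the blue tile (302,130), the yellow tile (318,259) and the green stick in the tray (15,210). By the description I choose the tile at (264,200).

```bash
sed -i "s/np.array(p\['rotation'\]).reshape(3,3)/R.from_rotvec(p['rotation']).as_matrix()/" h.py
python3 - <<'E'
from h import *
p=camera_params('top');print(p)
for n in('top','side'):
    s,im=snap(n,n+'2.png'); c=cam(n); print(n,c[2],c[3].round(3).tolist())
    if n=='top':
        ct=c; 
        a=cv2.resize(im[150:280,170:430],None,fx=3,fy=3,interpolation=cv2.INTER_CUBIC)
        cv2.imwrite('pics/topcrop.png',a[:,:,::-1])
        print(toz(c,[[264,200],[232,198],[201,195]],.12),toz(c,[[383,211]],.06))
print(s)
print(camera_params('wrist'))
E
```

```text
{'intrinsics': array([[383.10799175,   0.        , 314.66260316],
       [  0.        , 383.10799175, 195.83692312],
       [  0.        ,   0.        ,   1.        ]]), 'dist': array([-0.05207986,  0.        ,  0.        ,  0.        ,  0.        ]), 'eye': array([0.45983123, 0.0323359 , 0.92940121]), 'rotation': array([-2.1725903 ,  2.22564927, -0.09350814])}
top [0.45983123 0.0323359  0.92940121] [[-0.025, -0.998, 0.063], [-0.999, 0.023, -0.022], [0.021, -0.064, -0.998]]
[[0.50493633 0.12164548 0.12      ]
 [0.51075445 0.18915049 0.12      ]
 [0.51864758 0.25472188 0.12      ]] [[ 0.4767373  -0.14191589  0.06      ]]
side [ 0.22384178 -0.42560241  0.61767765] [[0.819, -0.407, 0.405], [-0.574, -0.594, 0.564], [0.011, -0.694, -0.72]]
{'clock': 0.1, 'joints': array([ 1.09041414,  0.43518478,  0.02501174,  1.57400846, -0.01160759,
        1.13402616, -0.0751293 ]), 'dq': array([-1.26387921e-03, -5.26053437e-04, -4.30298856e-05, -2.50439233e-03,
        4.85711333e-04,  1.44116401e-03,  1.33767435e-03]), 'joint_efforts': array([ 1.63577992e-03, -6.69133043e+01,  9.87192057e-01, -3.1515
[... 276 characters left out ...]
[-0.06618456, -0.06160991, -0.03386228]), 'gripper_force': 0.0, 'width': 1.0002719029163512}
{'intrinsics': array([[308.93371663,   0.        , 319.72903751],
       [  0.        , 308.93371663, 197.59798397],
       [  0.        ,   0.        ,   1.        ]]), 'dist': array([-0.05520288,  0.        ,  0.        ,  0.        ,  0.        ]), 'T_tool_cam': array([[ 1.03187881e-04, -9.68248492e-01, -2.49989692e-01,
         6.65007159e-02],
       [ 9.99999913e-01, -8.64631314e-07,  4.16117358e-04,
         3.28566693e-04],
       [-4.03121154e-04, -2.49989714e-01,  9.68248409e-01,
        -1.46740613e-01],
       [ 0.00000000e+00,  0.00000000e+00,  0.00000000e+00,
         1.00000000e+00]])}
```

View pics/topcrop.png

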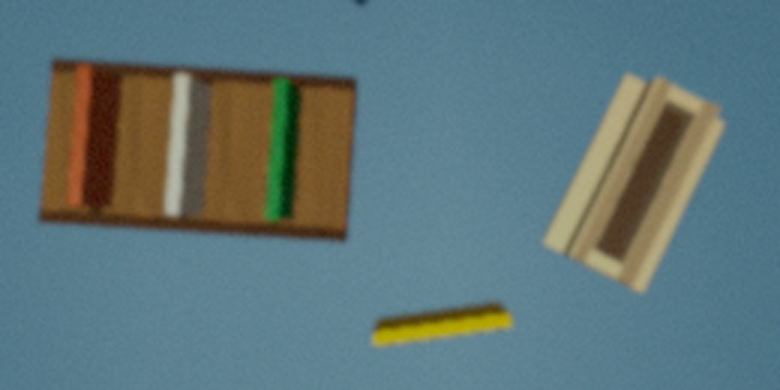

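View pics/side2.png

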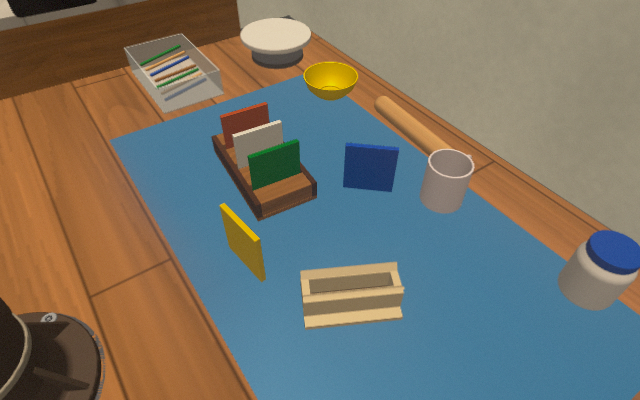

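The close crop confirms it: the green top edge runs from crop (283,80) to (272,218), about 5 px wide, at the end of the rack nearest the stand. The side view shows the same order, with the blue tile (370,168) and yellow tile (242,240) standing free.

```bash
python3 - <<'E'
from h import *
c=cam('top'); f=lambda L:[[170+(x+.5)/3-.5,150+(y+.5)/3-.5] for x,y in L]
def seg(L,z):
    P=toz(c,f(L),z);v=P[1]-P[0];print(P.mean(0).round(4),'len',np.linalg.norm(v[:2]).round(4),'ang',np.degrees(np.arctan2(v[1],v[0])).round(1));return P
seg([[272,218],[283,80]],.12); seg([[173,214],[181,74]],.12)
seg([[611,251],[679,107]],.01); 
seg([[582,252],[660,80]],.06);seg([[636,286],[716,120]],.06)
s=observe();M=R.from_rotvec(s['ee_rot']).as_matrix();print(M.round(3))
# joint-1 style info
im=cv2.imread('pics/side2.png');cs=cam('side')
# side check: top edge ends of green at side px
print(toz(cs,[[249,159],[299,143]],.12))
E
```

```text
[0.5066 0.1255 0.12  ] len 0.0976 ang -5.5
[0.5118 0.1962 0.12  ] len 0.0989 ang -3.9
[ 0.4819 -0.1563  0.01  ] len 0.1289 ang -27.4
[ 0.4912 -0.1281  0.06  ] len 0.1445 ang -26.4
[ 0.4619 -0.1692  0.06  ] len 0.1409 ang -28.0
[[ 0.93   0.369 -0.001]
 [ 0.369 -0.93   0.001]
 [-0.    -0.001 -1.   ]]
[[0.4541226  0.12256705 0.12      ]
 [0.5516016  0.1108738  0.12      ]]
```

```bash
python3 -m pendant '[0,0,-0.05,0,0,0.158,0.05, 0,0,-0.05,0,0,0.158,0.05, 0,0,-0.04,0,0,0.158,0.05, 0.016,-0.055,0,0,0,0,0.05, 0.016,-0.055,0,0,0,0,0.05, 0.016,-0.055,0,0,0,0,0.05, 0.016,-0.055,0,0,0,0,0.05]' 20; python3 -m pendant '[0.016,-0.056,0,0,0,0,0.05, 0.016,-0.056,0,0,0,0,0.05, 0.016,-0.056,0,0,0,0,0.05, 0.016,-0.056,0,0,0,0,0.05, 0.016,-0.056,0,0,0,0,0.05, 0.016,-0.056,0.02,0,0,0,0.05, 0.016,-0.056,0.03,0,0,0,0.05, 0.016,-0.056,0.03,0,0,0,0.05, 0.016,-0.056,0,0,0,0,0.05, 0,0,0,0,0,0,0.05]'
python3 - <<'E'
from h import *
s,im=snap('wrist','w1.png');print(s['clock'],s['position'],R.from_rotvec(s['ee_rot']).as_matrix().round(3).tolist(),s['joints'].round(2))
E
```

```text
clock: 1.02
position: [0.3157, -0.3662, 0.3776]
ee_rot: [3.138, -0.151, -0.0]
force: [1.4, -0.0, -0.4]
width: 0.545
gripper_force: 0.0
clock: 2.28
position: [0.5053, 0.1198, 0.2998]
ee_rot: [-3.136, 0.14, 0.002]
force: [-0.5, -0.2, -0.3]
width: 0.547
gripper_force: 0.0
2.275 [0.50525516 0.11977409 0.29975628] [[0.996, -0.089, -0.001], [-0.089, -0.996, 0.003], [-0.001, -0.002, -1.0]] [ 0.04  0.26 -0.47  1.7   0.12  1.21 -2.12]
```

View pics/w1.png

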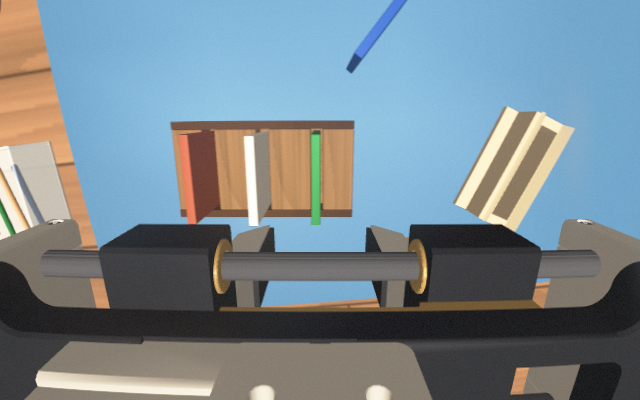

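The wrist view shows the green tile at (316,130)–(316,223), nearly centred between the fingers. White (252,136–223) and terracotta (188,135–222) are to its left, and the stand is at about (515,170).

```bash
python3 - <<'E'
from h import *
im=cv2.imread('pics/w1.png').astype(int);s=observe();c=cam('wrist',s)
b,g,r=im[...,0],im[...,1],im[...,2]
m=(g>r*1.8)&(g>b*1.3)&(g>60);m[:100]=0;m[:,:250]=0;m[:,360:]=0
for y in range(126,232,6):
    x=np.where(m[y])[0]
    if len(x):print(y,x.min(),x.max(),[int(g[y,k]) for k in range(x.min(),x.max()+1)])
ys=np.where(m.any(1))[0];print(ys.min(),ys.max())
P=toz(c,[[315.5,222],[315.5,132]],.12);print(P,proj(c,[[.505,.122,.12],[.505,.122,.045]]))
P=toz(c,[[505,107],[541,115],[572,128], [457,204],[485,220],[515,235]],.06);print(P)
E
```

```text
138 312 319 [206, 210, 208, 208, 209, 210, 211, 184]
144 312 319 [201, 207, 205, 208, 209, 209, 207, 183]
150 312 319 [203, 205, 207, 206, 208, 207, 206, 179]
156 312 319 [197, 208, 205, 207, 204, 205, 206, 180]
162 312 319 [197, 203, 204, 202, 204, 206, 204, 178]
168 312 319 [197, 204, 199, 204, 202, 204, 202, 179]
174 312 319 [191, 200, 201, 200, 200, 201, 200, 179]
180 312 319 [190, 200, 201, 202, 201, 201, 198, 177]
186 312 319 [188, 199, 197, 196, 201, 197, 196, 175]
192 312 319 [186, 197, 198, 198, 197, 194, 193, 175]
198 312 319 [188, 191, 199, 195, 196, 193, 191, 171]
204 312 319 [186, 196, 196, 191, 191, 190, 191, 169]
210 312 319 [183, 193, 192, 193, 190, 190, 192, 168]
216 312 319 [181, 190, 190, 190, 187, 190, 186, 168]
222 312 319 [181, 187, 190, 189, 187, 183, 184, 173]
134 224
[[0.4597116  0.1252946  0.12      ]
 [0.55766305 0.11591129 0.12      ]] [[314.53105961 182.07050308]
 [315.4758173  170.50662272]]
[[ 0.56547723 -0.1181398   0.06      ]
 [ 0.55245882 -0.16548627  0.06      ]
 [ 0.53336205 -0.20868927  0.06      ]
 [ 0.44652015 -0.05934733  0.06      ]
 [ 0.42052452 -0.09816287  0.06      ]
 [ 0.39455884 -0.14167142  0.06      ]]
```

```bash
python3 -m pendant '[0.003,-0.001,0.045,0,0,0,0.05, 0,0,0.045,0,0,0,0.05, 0,0,0.045,0,0,0,0.05, 0,0,0.035,0,0,0,0.05, 0,0,0.02,0,0,0,0.05, 0,0,0.016,0,0,0,0.05, 0,0,0,0,0,0,0.05]' 25; python3 -m pendant '[0,0,0,0,0,0,0.02, 0,0,0,0,0,0,0.0, 0,0,0,0,0,0,0, 0,0,0,0,0,0,0]' 25
python3 - <<'E'
from h import *
snap('side','s2.png')
E
```

```text
clock: 3.2
position: [0.5078, 0.1144, 0.0938]
ee_rot: [3.137, -0.153, -0.002]
force: [0.1, 0.7, 0.2]
width: 0.547
gripper_force: 0.0
clock: 3.7
position: [0.5085, 0.1155, 0.0948]
ee_rot: [-3.138, 0.151, -0.001]
force: [-0.1, 0.1, 0.2]
width: 0.162
gripper_force: 0.5
```

View pics/s2.png

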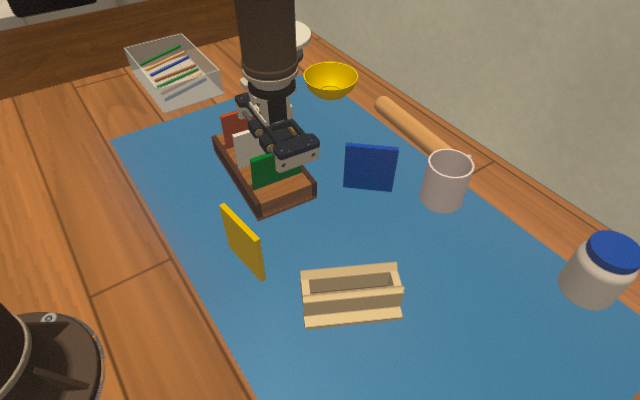

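```bash
python3 -m pendant '[0,-0.002,0,0,0,0,0.015, 0,-0.002,0,0,0,0,0.015, 0,0,0,0,0,0,0.015]' 5;  python3 -m pendant '[0,0,0,0,0,0,0, 0,0,0,0,0,0,0]' 5; python3 -m pendant '[0,0,0,0,0,0,0, 0,0,0,0,0,0,0, 0,0,0,0,0,0,0]' 25
```

```text
clock: 4.12
position: [0.5086, 0.1194, 0.0944]
ee_rot: [3.138, -0.151, -0.0]
force: [-0.9, 0.2, 0.3]
width: 0.163
gripper_force: 0.1
clock: 4.38
position: [0.5087, 0.1198, 0.0944]
ee_rot: [-3.137, 0.151, -0.0]
force: [0.5, 2.7, -1.7]
width: 0.125
gripper_force: 4.9
clock: 4.75
position: [0.5089, 0.1218, 0.0946]
ee_rot: [-3.135, 0.148, -0.001]
force: [1.2, 7.8, -3.4]
width: 0.106
gripper_force: 24.9
```

Gripped at 9.7 mm, but with a side load of about 8 N towards +y. I'll relieve it, then lift slowly.

```bash
python3 -m pendant '[0,-0.0025,0,0,0,0,0, 0,0,0,0,0,0,0, 0,0,0,0,0,0,0]' 30; python3 -m pendant '[0,0,-0.004,0,0,0,0, 0,0,-0.006,0,0,0,0, 0,0,0,0,0,0,0]' 30
```

```text
clock: 5.12
position: [0.509, 0.1223, 0.0945]
ee_rot: [-3.137, 0.151, -0.0]
force: [0.6, 4.7, -2.7]
width: 0.105
gripper_force: 30.0
clock: 5.5
position: [0.5089, 0.1223, 0.1048]
ee_rot: [-3.138, 0.151, -0.0]
force: [-0.6, 5.3, -0.4]
width: 0.107
gripper_force: 30.0
```

```bash
python3 -m pendant '[0,-0.002,-0.006,0,0,0,0, 0,0,-0.01,0,0,0,0, 0,0,-0.015,0,0,0,0, 0,0,-0.02,0,0,0,0]' ; python3 -m pendant '[0,0,-0.03,0,0,0,0, 0,0,-0.03,0,0,0,0, 0,0,-0.02,0,0,0,0, 0,0,0,0,0,0,0]'
python3 - <<'E'
from h import *
a,w=snap('wrist','w3.png');b,v=snap('side','s3.png')
print(a['position'],a['ee_rot'],a['force'],a['joints'].round(2))
cv2.imwrite('pics/both3.png',cv2.resize(np.vstack([w[:,:,::-1],v[:,:,::-1]]),(480,600),interpolation=cv2.INTER_AREA))
E
```

```text
clock: 6.0
position: [0.509, 0.1232, 0.1565]
ee_rot: [3.137, -0.152, -0.001]
force: [0.4, -0.5, -2.8]
width: 0.106
gripper_force: 30.0
clock: 6.5
position: [0.51, 0.1238, 0.2376]
ee_rot: [-3.137, 0.152, -0.006]
force: [0.3, 0.8, -3.0]
width: 0.106
gripper_force: 30.0
[0.51000123 0.12377995 0.23758791] [-3.1373699   0.1523049  -0.00565855] [ 0.34722868  0.84287777 -3.00015931] [ 0.02  0.31 -0.46  1.79  0.16  1.07 -2.17]
```

View pics/both3.png

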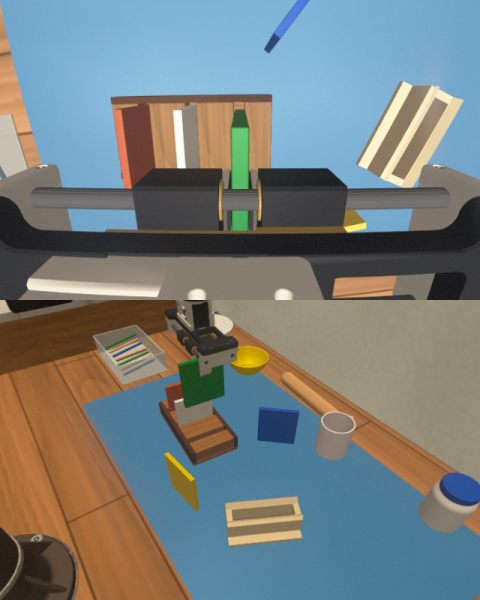

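The green tile hangs upright in the grip at (240,150), clear of the rack. White and terracotta still stand, and the stand is at about (410,130). Next I move over the stand.

```bash
python3 -m pendant '[-0.002,0.03,0,0,0,0,0, -0.002,0.06,0,0,0,0,0, -0.001,0.06,0,0,0,0,0, -0.001,0.06,0,0,0,0,0, -0.001,0.045,0,0,0,0.095,0, 0,0.02,0,0,0,0.095,0, 0,0,0,0,0,0.095,0, 0,0,0,0,0,0.09,0, 0,0,0,0,0,0,0, 0,0,0,0,0,0,0]' 
python3 - <<'E'
from h import *
s,w=snap('wrist','w4.png');print(s['position'],s['ee_rot'],s['joints'].round(2));np.save('s4.npy',np.r_[s['position'],s['ee_rot']])
s,w=snap('top','t4.png'); 
cv2.imwrite('pics/t4c.png',cv2.resize(w[150:280,300:480,::-1],None,fx=4,fy=4,interpolation=cv2.INTER_CUBIC))
E
```

```text
clock: 7.85
position: [0.4735, -0.1488, 0.2349]
ee_rot: [3.055, -0.73, -0.002]
force: [-0.1, 0.7, -3.2]
width: 0.108
gripper_force: 30.0
[ 0.4734756 -0.1487803  0.2349201] [ 3.05548981e+00 -7.30161616e-01 -1.73994209e-03] [ 0.43  0.25 -0.28  1.86  0.08  1.04 -1.93]
```

View pics/w4.png

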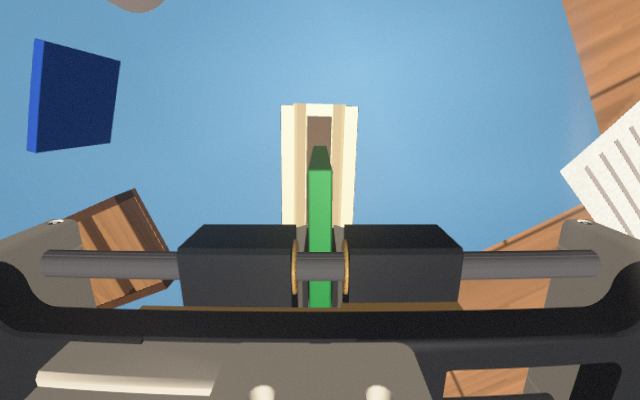

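The wrist view shows the tile (310–330) lined up with the slot (306–332 at row 116). The far outer end of the stand is at row 105. Next I compute the residual offset.

```bash
python3 - <<'E'
from h import *
a=np.load('s4.npy');s=dict(position=a[:3],ee_rot=a[3:]);c=cam('wrist',s);M=R.from_rotvec(a[3:]).as_matrix()
def t(px,z):print(px,z,((toz(c,px,z)-a[:3])@M*1000).round(1).tolist())
t([[319,116]],.01);t([[306,116],[332,116]],.05);t([[282,105],[358,107]],.0);t([[282,105],[358,107]],.06);t([[281,220],[354,220]],.06);t([[319.5,105]],.06)
# predicted stand geometry if origin at tool (0,0)
o=a[:3]*[1,1,0]
im=cv2.imread('pics/w4.png').astype(int)
for y in(110,125,140,200):print(y,im[y,276:364].sum(1).tolist())
E
```

```text
[[319, 116]] 0.01 [[69.4, -0.2, 224.8]]
[[306, 116], [332, 116]] 0.05 [[69.2, -13.7, 184.8], [69.2, 13.4, 184.9]]
[[282, 105], [358, 107]] 0.0 [[82.3, -44.3, 234.8], [80.0, 46.2, 234.9]]
[[282, 105], [358, 107]] 0.06 [[79.9, -37.2, 174.8], [78.0, 39.1, 174.9]]
[[281, 220], [354, 220]] 0.06 [[-41.5, -41.9, 175.0], [-41.5, 38.2, 175.0]]
[[319.5, 105]] 0.06 [[79.8, 0.4, 174.8]]
110 [537, 535, 539, 545, 537, 695, 733, 730, 730, 732, 730, 730, 729, 731, 729, 730, 730, 722, 658, 627, 617, 587, 584, 585, 583, 578, 577, 579, 585, 580, 711, 735, 734, 734, 735, 734, 735, 735, 733, 734, 734, 736, 733, 734, 734, 732, 735, 734, 734, 735, 734, 734, 733, 733, 734, 734, 725, 622, 585, 582, 589, 586, 589, 592, 590, 588, 612, 622, 618, 725, 730, 731, 729, 730, 731, 728, 729, 729, 729, 730, 730, 726, 458, 552, 556, 554, 552, 556]
125 [532, 542, 539, 540, 475, 675, 724, 729, 729, 729, 729, 729, 729, 728, 729, 728, 728, 721, 663, 625, 610, 588, 582, 586, 588, 583, 580, 585, 580, 618, 671, 481, 361, 365, 360, 362, 365, 366, 358, 364, 361, 361, 363, 360, 359, 365, 363, 366, 367, 359, 364, 363, 358, 360, 35
[... 357 characters left out ...]
 364, 363, 367, 362, 371, 366, 365, 364, 377, 361, 369, 361, 370, 359, 366, 372, 360, 359, 714, 637, 588, 590, 590, 590, 588, 591, 590, 590, 618, 627, 650, 721, 727, 725, 726, 725, 726, 724, 728, 726, 727, 726, 728, 621, 550, 547, 550, 545, 549, 548, 550]
200 [512, 511, 508, 514, 514, 468, 693, 720, 719, 719, 718, 717, 719, 719, 720, 721, 719, 707, 641, 625, 599, 580, 581, 571, 577, 579, 576, 580, 581, 646, 458, 306, 284, 341, 378, 397, 392, 388, 392, 404, 399, 404, 405, 397, 407, 403, 406, 401, 408, 403, 407, 411, 408, 415, 358, 292, 437, 553, 582, 584, 585, 585, 591, 608, 620, 683, 713, 719, 718, 718, 716, 715, 718, 717, 719, 718, 718, 622, 533, 525, 527, 524, 523, 526, 530, 522, 527, 527]
```

View pics/t4c.png

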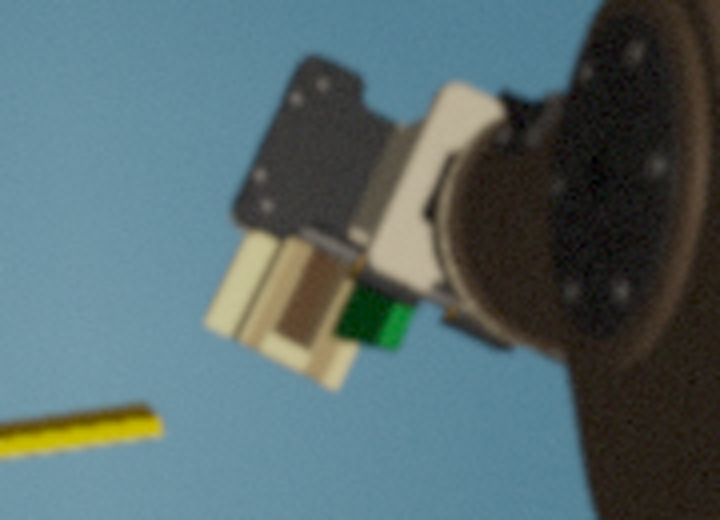

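The offset is about 3 mm along tool x and under 1 mm across. Lowering with force checks.

```bash
python3 -m pendant '[0.003,-0.0005,0.03,0,0,0,0, 0,0,0.03,0,0,0,0, 0,0,0.02,0,0,0,0, 0,0,0.0,0,0,0,0]'; python3 -m pendant '[0,0,0.012,0,0,0,0, 0,0,0.012,0,0,0,0, 0,0,0,0,0,0,0]';  python3 -m pendant '[0,0,0.01,0,0,0,0, 0,0,0.01,0,0,0,0, 0,0,0.008,0,0,0,0, 0,0,0,0,0,0,0]'
```

```text
clock: 8.45
position: [0.4756, -0.1496, 0.1543]
ee_rot: [-3.055, 0.732, 0.005]
force: [0.3, 0.2, -2.4]
width: 0.111
gripper_force: 30.0
clock: 8.82
position: [0.4761, -0.1497, 0.1307]
ee_rot: [3.055, -0.733, -0.002]
force: [-0.2, -0.4, -2.1]
width: 0.107
gripper_force: 30.0
clock: 9.32
position: [0.4762, -0.1497, 0.1027]
ee_rot: [3.055, -0.733, -0.002]
force: [0.5, -0.3, -2.1]
width: 0.107
gripper_force: 30.0
```

```bash
python3 -m pendant '[0,0,0.003,0,0,0,0, 0,0,0.003,0,0,0,0, 0,0,0.0,0,0,0,0]'; python3 -m pendant '[0,0,0.001,0,0,0,0, 0,0,0.001,0,0,0,0, 0,0,0,0,0,0,0]'
```

```text
clock: 9.7
position: [0.4766, -0.1498, 0.0974]
ee_rot: [3.055, -0.733, -0.0]
force: [-0.1, 0.0, -2.3]
width: 0.112
gripper_force: 30.0
clock: 10.07
position: [0.4767, -0.1498, 0.0955]
ee_rot: [3.055, -0.733, -0.0]
force: [-0.3, 0.0, -1.8]
width: 0.11
gripper_force: 30.0
```

```bash
python3 -m pendant '[0,0,0.001,0,0,0,0, 0,0,0,0,0,0,0, 0,0,0,0,0,0,0]'; python3 -m pendant '[0,0,0.001,0,0,0,0, 0,0,0,0,0,0,0]'
```

```text
clock: 10.45
position: [0.4768, -0.1498, 0.0945]
ee_rot: [3.055, -0.733, 0.0]
force: [-0.3, 0.6, -2.1]
width: 0.108
gripper_force: 30.0
clock: 10.7
position: [0.4769, -0.1497, 0.0944]
ee_rot: [3.055, -0.733, 0.001]
force: [-4.2, 0.8, 11.8]
width: 0.106
gripper_force: 30.0
```

Contact at the expected height, with the force going to +12 N, so the tile is on the slot floor. Releasing.

```bash
python3 -m pendant '[0,0,-0.001,0,0,0,0.012, 0,0,0,0,0,0,0.02, 0,0,0,0,0,0,0.03, 0,0,0,0,0,0,0.05, 0,0,0,0,0,0,0.07, 0,0,0,0,0,0,0.09, 0,0,0,0,0,0,0.09, 0,0,0,0,0,0,0.09]'; python3 -m pendant '[0,0,-0.015,0,0,0,0.09, 0,0,-0.03,0,0,0,0.09, 0,0,-0.05,0,0,0,0.09, 0,0,-0.05,0,0,0,0.09, 0,0,-0.03,0,0,0,0.09, 0,0,0,0,0,0,0.09]'
python3 - <<'E'
from h import *
a,w=snap('wrist','w5.png');b,v=snap('side','s5.png')
cv2.imwrite('pics/both5.png',cv2.resize(np.vstack([w[:,:,::-1],v[:,:,::-1]]),(480,600),interpolation=cv2.INTER_AREA))
E
```

```text
clock: 11.7
position: [0.4767, -0.1498, 0.0945]
ee_rot: [3.055, -0.733, -0.0]
force: [0.2, 0.4, -0.3]
width: 0.822
gripper_force: 0.0
clock: 12.45
position: [0.478, -0.1499, 0.2729]
ee_rot: [3.055, -0.733, 0.009]
force: [0.5, 0.2, -0.3]
width: 0.981
gripper_force: 0.0
```

View pics/both5.png

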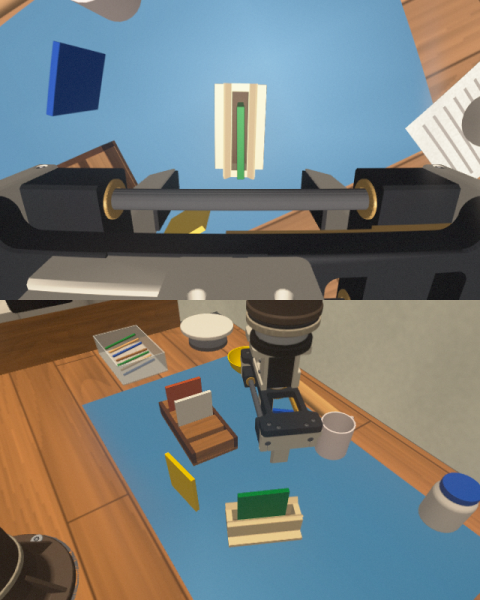

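The green tile stands upright in the stand's slot (wrist view 240,140; side view 263,503). White and terracotta are still in the rack, and the gripper is clear.

```bash
python3 -m pendant '[0,0,0,0,0,0,0.09, 0,0,0,0,0,0,0.09]'; python3 -c "from cell import sign_off; print(sign_off())"
```

```text
clock: 12.8
position: [0.4762, -0.1497, 0.2686]
ee_rot: [-3.055, 0.733, 0.003]
force: [-0.9, -0.4, 0.8]
width: 0.979
gripper_force: 0.0
the job is handed in; nothing more can be done
None
```

The green tile is upright at the bottom of the pale stand's slot, the white and terracotta tiles are still in the rack, and the job was handed in at about 12.8 s; no verdict came back.

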